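# Take a bearing ring off the warming plate with tongs

## Robot

A 6-joint arm with a two-finger parallel gripper is mounted at the origin on the work surface. World frame = base frame: x ahead of the robot, y to its left, z up, the work surface at z = 0. Lengths are in m, angles in rad, forces in N, time in s.
With the tool pointing down it reaches from about 0.25 to 0.775 m from the base axis. Payload 4 kg.
Tool frame: the origin (TCP) lies midway between the tips of the shut fingers; the grasp point (between the pads) lies grip_point_offset behind it (grip_point_offset is the distance from the TCP to the grasp point, in m); z points along the fingers, y is the line along which they close (so a half turn about z gives the same grasp; the last joint's range is limited). The gripper opens to 94 mm and grips with 3 to 60 N. Pads are 16 mm wide; open, the fingers measure 119 mm over their backs; the gripper's body (75 mm by 177 mm) begins 78 mm behind the grasp point.
Start: joints at [-1.217, 0.087, 1.371, -0, 1.684, -0.103], TCP at [0.243, -0.494, 0.184] pointing down, gripper open.
Joint ranges: [-3.1, 3.1], [-0.76, 2.03], [0.27, 2.55], [-1.08, 4.22], [0.17, 2.65], [-2.57, 2.57]. Speed limits (rad/s): [2.79, 2.79, 3.14, 3.14, 3.14, 3.14].

## Interface

Orientations are given as [roll, pitch, yaw] about the fixed x, y, z axes, in that order (R = Rz(yaw) Ry(pitch) Rx(roll)).
In Python, from bench import * gives the robot as it stands. The module is installed in compiled form; this text tells all that it offers.
- The arm moves only by the tool apply_moves, never from a script. Its argument "commands" is a list of rows, each a list of 7 numbers: the turn, a rotation vector about the world's x, y, z in rad, then the shift along the world's x, y, z in m, then the opening in per cent of the stroke, from 0 (shut) to 100 (fully open). In form: [[ax, ay, az, x, y, z, jaw], ...]. A call has exactly 5 rows; each row is the pose to reach, as a shift and turn from the pose commanded when the call began; what a row does not reach only later rows make up. A row lasts 1/10 s, in which the tool goes at most 50 mm and 8.59 degrees, less where a joint would pass 70% of its speed; a pose out of reach is approached as far as the arm can. A call with a gripper value outside its range is refused whole. The fingers move at their own pace and stop on an object; the grip force is fixed at half the most. Time passes only in rows, so rows that repeat a pose let the fingers close, or fill a call up. It gives the time, the measured TCP pose, the force, the opening and the grip force at its end, in the units of the state.
- get_obs(): the state, without advancing time (a new reading comes with each control period).
- snapshot(name): name is "scene" or "top" or "wrist"; returns a dict with "pixels" (420x560x3 uint8, red, green, blue), "vertical_fov" (degrees; the focal length in pixels is half the picture's height over the tangent of half this angle, whatever the lens; pixels are square), "cx", "cy" (the principal point, pixels), "k1" (the pictures are not rectified: a ray, as slopes to the right and down, at radius r is drawn at 1 + k1 r^2 times it, then the intrinsics apply), "rvec" (rotation vector, rad) and "tvec" (3), from world to camera coordinates, as OpenCV has them. Camera axes: x right, y down, z forward; pixel columns grow to the right and rows downward; lengths in m; the calibration is good to about 2 mm. A picture is of the moment at which its call begins. There is no depth.
- close_job(): hands the job in; it is judged then, once.
Trained networks look in the newest picture that a camera, given by its name, has taken for a name from the list of things; names that differ only in an ending like _2 or _b are one class to them, and where a whole thing is asked for, a point or a joint stands for the part that bears it (a point fixed in the world has none). Each returns a list of dicts, best first, with "score" (0 to 1); they miss things now and then, are a little off and sometimes report something else, mostly with a low value. They report only what shows in the picture. A call takes as long as a camera call.
- masks_of(camera, query): "mask" (420x560 bool, what is visible of it) and "extent" ([left, top, right, bottom] in pixels, round what is visible of it).
- place_of(camera, query): "pixel" ([column, row] in pixels: a listed point, or the origin of a listed thing).
The state is a dict: "time": time; "joint_positions": joint angles; "qvel": joint speeds; "joint_torque": joint torques, N m; "tool_pos": TCP position; "ee_rot": TCP orientation; "wrist_force": force on the tool from outside, world axes, zero at the start; "wrist_torque": the same for the moment, N m; "width": finger opening in m; "finger_force": force on a finger pad.
Only numpy, scipy, OpenCV 4.12 (cv2) and the standard library are available. Lean on these libraries where they do the work, as an engineer would, in place of code of your own. Each camera call takes 0.05 s, during which the arm holds its last target. There are 200 camera calls.

## Task

The bearing warming plate is no longer needed: first turn its rotary switch from on to off. Then pick up the steel tongs from the bench, close their jaws on the tall narrow bearing ring that stands on the plate, lift it well clear of the plate (at least a hand's breadth, about 8 cm) and finish like that, still holding the ring up in the squeezed tongs, at rest. The gripper itself must never touch the ring, and the other parts on the plate and the things on the bench stay where they are.

Things in the scene. Friction and masses are not known exactly. Their poses are not given: they have to be found in the camera images.
- heater: Bearing warming plate, fixed: grey housing 260 (x) x 400 (y) x 75 mm high. Origin: centre of its underside on the bench; x to its rear (away from the robot), y to its left end, z up. At the left end, on the 75 mm high deck, is the rotary switch; the rest carries a flat dark cast plate (see point plate_top). Carrying handles stand 22 mm out at both ends.
- plate_top (a point): Centre of the dark cast plate's top face, 90 mm above the bench, 60 mm to the right of the warming plate's origin; axes as the warming plate's. The face is 210 (x) x 262 (y) mm, without rim. Three steel parts stand on it in a row along y, about 80 mm apart, in any order, 18 to 38 mm in front of its centre.
- switch_grip (a point): On the vertical axis of the rotary switch, 105 mm above the bench, at x = -30, y = +140 mm of the warming plate. Handle: upright black bar 54 mm long, 12 mm thick, from 87 to 115 mm above the bench, white line on top at its pointing end, on a round skirt of 48 mm diameter over the deck. The point turns with the handle: its x axis runs along the bar to the pointing end.
- plate_switch (a joint): Angle of the rotary switch, rad. 0 = off: the handle points straight to the rear (the warming plate's +x, at the round mark). 1.05 = on, at the bar mark, where it starts: turned 60 degrees clockwise seen from above. So off is 60 degrees anticlockwise. Stops at both ends; a detent (up to 0.14 N m) snaps the handle to the nearer end when let go.
- ring: The bearing inner ring to be lifted: plain steel sleeve standing upright on the plate, 30 mm outer diameter, 25 mm bore, 30 mm tall, about 50 g; the tallest and narrowest of the three parts on the plate. Origin: centre of its underside, z up along its axis.
- ring_center (a point): Centre of the bearing ring, 15 mm above its underside.
- tongs: Sprung steel tongs lying on the bench, 217 mm long, 22 mm high, 0.12 kg: two flat upright arms side by side, 3.5 mm thick, joined by a bow at the rear, jaws ahead. Origin: underside, middle line, mid-grip (arms nearly parallel 30 mm ahead and behind); x ahead to the jaws, y to the left arm. Rear end 108 mm behind, jaw ends 109 mm ahead. Opens and closes in the horizontal plane (see joint).
- tongs_jaws (a point): Middle point between the jaws, on the middle line 90 mm ahead of the tongs' origin, 11 mm above their underside. The jaws are shallow upright V plates, 37 mm long and 22 mm high; the free gap between them is about 50 mm when open, about 44 mm when the grip is squeezed to 44 mm; open, they are 67 mm wide over the outside.
- tongs_left (a joint): Closing angle of the left arm, rad, about its pivot 95 mm behind the tongs' origin; the right arm mirrors it. 0 = open: 47 mm wide outside at the origin. 0.075 = jaws on the 30 mm ring: 33 mm wide there. 0.13 = stop. Squeeze the arms across y at the origin: spring 8 N (open) to 11 N (on the ring); about half of any further squeeze reaches the jaws.
- bearing: Ball bearing lying flat on the plate beside the ring, 42 mm diameter, 13 mm high; leave it. Origin: centre of its underside.
- collar: Flat steel spacer ring lying on the plate, 46 mm diameter, 10 mm high; leave it. Origin: centre of its underside.
- tape_roll: Roll of yellow masking tape on the bench, 88 mm diameter, 24 mm high; leave it.
- tape_measure: Blue tape measure on the bench, 66 x 60 x 34 mm; leave it.
- socket_a: Steel socket standing on the bench, 28 mm diameter, 34 mm high; leave it.
- socket_b: Smaller steel socket standing on the bench, 22 mm diameter, 30 mm high; leave it.
- spanner_a: Combination spanner lying on the bench, 200 mm long, 8 mm high; leave it.
- grease_tin: Grease tin on the bench, 68 mm diameter, 62 mm high; leave it.

How it is judged:
On the way, in this order (a step that is already met when the one before it is completed fails the run):
1. the rotary switch is off, with the tongs still on the bench (value of joint plate_switch below 0.12 rad and height (world z) of tongs below 0.01 m), for 0.2 s.
2. the tongs are picked up by the gripper (height (world z) of tongs above 0.03 m and contact force between the fingers and tongs above 1 N), for 0.2 s.
3. the ring is lifted in the closed tongs (height (world z) of ring above 0.12 m and contact force between ring and tongs above 1 N and value of joint tongs_left above 0.05 rad), for 0.2 s.
At the end, for the whole second after the job is handed in: Switch off (0.12 rad). Ring squeezed in the tongs' jaws (over 1 N, centre within 28 mm of the jaws' middle), underside over 50 mm above the plate, at rest; tongs carried only by the fingers (over 2 N), over 100 mm up. Parts on the plate within 15 mm, bench things within 30 mm of their start (value of joint plate_switch below 0.12 rad and height (world z) of ring above 0.14 m and contact force between ring and tongs above 1 N and distance between ring_center and tongs_jaws below 0.028 m and contact force between ring and the fingers below 0.2 N and contact force between each of ring, tongs and heater below 0.2 N and contact force between the fingers and tongs above 2 N and height (world z) of tongs above 0.1 m and value of joint tongs_left above 0.05 rad and linear speed of ring below 0.03 m/s and angular speed of ring below 0.3 rad/s and distance of each of bearing, collar from where it was at the start of the episode below 0.015 m and distance of each of tape_roll, tape_measure, socket_a, socket_b, spanner_a, grease_tin from where it was at the start of the episode below 0.03 m); the arm keeps its last pose, push and grip.
It fails at once if the gripper or arm touches the ring (contact force between ring and the fingers above 0.5 N or contact force between ring and the arm above 0.5 N).
It fails at once if a part on the plate or a thing on the bench is pushed away (15 mm on the plate, 30 mm on the bench) (distance of any of bearing, collar from where it was at the start of the episode above 0.015 m or distance of any of tape_roll, tape_measure, socket_a, socket_b, spanner_a, grease_tin from where it was at the start of the episode above 0.03 m).
It also fails if it takes over 58 s, if anything falls off the work surface, if the arm or the gripper's body presses on something with over 40 N, if the wrist force passes 120 N, or if a joint passes its speed limit or range.

## Working session

There is one attempt and no reset: what is moved stays moved. The work goes in short steps, Python scripts to look and compute and a tool call to move; the robot and the scene stay as the last step left them, time stands still between calls to the robot, and variables do not carry over. Pictures are saved under pics/ and viewed, at most 10 in all, crops included, and the job is handed in when it is done.

Besides the shell and the picture viewer there is one more tool, called after ">>>" by a JSON object that holds its "fn" and its "kwargs". apply_moves: Moves the arm, as the interface text tells. Its arguments: {"type":"object","properties":{"commands":{"type":"array"}},"required":["commands"]}

```bash
mkdir -p pics; cat > h.py <<'E'
from bench import *
import numpy as np, cv2
def cam(s):
    f=210/np.tan(np.radians(s["vertical_fov"])/2)
    R,_=cv2.Rodrigues(np.array(s["rvec"],float)); t=np.array(s["tvec"],float).ravel()
    return f,R,t
def ray(s,px):
    f,R,t=cam(s); d=np.array([(px[0]-s["cx"])/f,(px[1]-s["cy"])/f]); u=d.copy()
    for _ in range(30): u=d/(1+s["k1"]*(u@u))
    return -R.T@t, R.T@np.array([u[0],u[1],1])
def at_z(s,px,z):
    c,v=ray(s,px); return c+v*(z-c[2])/v[2]
def proj(s,P):
    f,R,t=cam(s); p=R@np.array(P)+t; u=p[:2]/p[2]; u=u*(1+s["k1"]*(u@u)); return u*f+[s["cx"],s["cy"]]
def save(s,n): cv2.imwrite("pics/"+n,cv2.cvtColor(s["pixels"],cv2.COLOR_RGB2BGR))
E
cat > look1.py <<'E'
from h import *
S={n:snapshot(n) for n in("scene","top")}
Z=dict(heater=0,plate_top=.09,switch_grip=.105,ring=.09,ring_center=.105,tongs=0,tongs_jaws=.011,bearing=.09,collar=.09,tape_roll=0,tape_measure=0,socket_a=0,spanner_a=0,grease_tin=0)
for n,s in S.items():
    save(s,n+"1.png")
    for q,z in Z.items():
        print(n,q,[(round(d["score"],2),np.round(d["pixel"]).astype(int).tolist(),np.round(at_z(s,d["pixel"],z),3)[:2].tolist()) for d in place_of(n,q)[:3]])
o=get_obs();print(o["time"],o["tool_pos"],o["ee_rot"],o["width"])
E
python3 look1.py
```

```text
scene heater [(0.72, [316, 252], [0.564, 0.1]), (0.39, [176, 196], [0.531, -0.359]), (0.18, [134, 189], [0.558, -0.499])]
scene plate_top [(0.92, [292, 227], [0.597, 0.047])]
scene switch_grip [(0.91, [383, 225], [0.512, 0.243])]
scene ring [(0.78, [330, 224], [0.546, 0.124]), (0.15, [466, 277], [0.579, 0.444])]
scene ring_center [(0.74, [331, 222], [0.555, 0.128]), (0.64, [293, 224], [0.6, 0.052])]
scene tongs [(0.9, [198, 180], [0.433, -0.35])]
scene tongs_jaws [(0.79, [178, 195], [0.533, -0.347])]
scene bearing [(0.71, [300, 216], [0.549, 0.047])]
scene collar [(0.54, [267, 212], [0.572, -0.031]), (0.33, [316, 255], [0.657, 0.133])]
scene tape_roll [(0.89, [146, 228], [0.682, -0.346])]
scene tape_measure [(0.58, [270, 186], [0.36, -0.135])]
scene socket_a [(0.59, [469, 278], [0.482, 0.466])]
scene spanner_a [(0.74, [134, 188], [0.556, -0.503])]
scene grease_tin [(0.68, [172, 253], [0.728, -0.222])]
top heater [(0.89, [245, 201], [0.581, 0.106])]
top plate_top [(0.73, [260, 194], [0.583, 0.053]), (0.63, [198, 212], [0.532, 0.245])]
top switch_grip [(0.53, [196, 212], [0.529, 0.248])]
top ring [(0.56, [236, 203], [0.558, 0.125]), (0.25, [198, 269], [0.355, 0.241])]
top ring_center [(0.49, [233, 204], [0.55, 0.135]), (0.27, [245, 203], [0.554, 0.098])]
top tongs [(0.79, [381, 240], [0.441, -0.336])]
top tongs_jaws [(0.8, [386, 212], [0.535, -0.355])]
top bearing [(0.59, [261, 203], [0.557, 0.048])]
top collar [(0.66, [288, 197], [0.573, -0.036])]
top tape_roll [(0.85, [381, 166], [0.691, -0.354])]
top tape_measure [(0.68, [320, 267], [0.361, -0.135])]
top socket_a [(0.63, [137, 232], [0.484, 0.459])]
top spanner_a [(0.62, [320, 266], [0.364, -0.136]), (0.57, [431, 206], [0.554, -0.511])]
top grease_tin [(0.64, [340, 158], [0.724, -0.214])]
1.5 [ 0.24257962 -0.49365361  0.18398688] [3.14148731e+00 2.36312278e-05 4.56749291e-01] 0.09422153337405169
```

View pictures.

View pics/scene1.png

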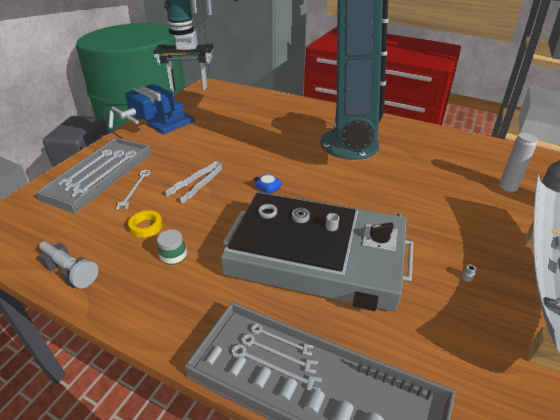

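View pics/top1.png

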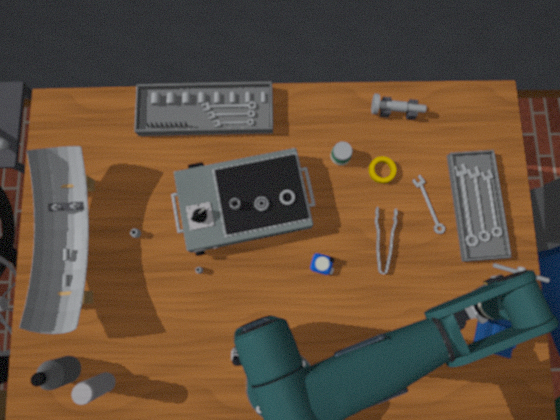

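The scene matches the listing. In the top view the ring is at about (236,203), the switch at (198,212), and the tongs lie from about (383,272) to (386,212). I'll move above the switch first.

>>> {"fn": "apply_moves", "kwargs": {"commands": [[0,0,0.455,0.06,0.19,0.12,100],[0,0,0.455,0.06,0.19,0.12,100],[0,0,0.455,0.06,0.19,0.12,100],[0,0,0.455,0.06,0.19,0.12,100],[0,0,0.455,0.06,0.19,0.12,100]]}}

```text
time: 2.0
tool_pos: [0.3033, -0.3016, 0.3068]
ee_rot: [3.138, 0.0, 0.913]
wrist_force: [0.5, -0.7, 0.2]
width: 0.0937
finger_force: 0.0
```

>>> {"fn": "apply_moves", "kwargs": {"commands": [[0,0,0.455,0.07,0.19,0,100],[0,0,0.455,0.07,0.19,0,100],[0,0,0.455,0.07,0.19,0,100],[0,0,0.455,0.07,0.19,0,100],[0,0,0.455,0.07,0.19,0,100]]}}

```text
time: 2.5
tool_pos: [0.3738, -0.1086, 0.3046]
ee_rot: [3.14, -0.002, 1.377]
wrist_force: [0.1, -0.8, -0.5]
width: 0.0937
finger_force: 0.0
```

>>> {"fn": "apply_moves", "kwargs": {"commands": [[0,0,0.455,0.07,0.19,0,100],[0,0,0.455,0.07,0.19,0,100],[0,0,0.455,0.07,0.19,0,100],[0,0,0.455,0.07,0.19,0,100],[0,0,0.455,0.07,0.19,0,100]]}}

```text
time: 3.0
tool_pos: [0.4434, 0.0801, 0.303]
ee_rot: [-3.141, -0.002, 1.829]
wrist_force: [0.6, -0.2, -0.1]
width: 0.0942
finger_force: 0.0
```

>>> {"fn": "apply_moves", "kwargs": {"commands": [[0,0,0.455,0.07,0.17,0,100],[0,0,0.455,0.07,0.17,0,100],[0,0,0.455,0.07,0.17,0,100],[0,0,0.455,0.07,0.17,0,100],[0,0,0.455,0.07,0.17,0,100]]}}

```text
time: 3.5
tool_pos: [0.5139, 0.2477, 0.3017]
ee_rot: [-3.139, -0.001, 2.279]
wrist_force: [0.1, 0.0, 0.6]
width: 0.094
finger_force: 0.0
```

```bash
cat > look2.py <<'E'
from h import *
import bench,sys
print([x for x in dir(bench) if x[0]!='_'], getattr(bench,'grip_point_offset',None))
s=snapshot("wrist"); save(s,"wrist2.png")
for q,z in dict(switch_grip=.105,ring=.09,ring_center=.105,plate_top=.09,heater=0,bearing=.09,collar=.09).items():
    print(q,[(round(d["score"],2),np.round(d["pixel"]).astype(int).tolist(),np.round(at_z(s,d["pixel"],z),3)[:2].tolist()) for d in place_of("wrist",q)[:2]])
o=get_obs();print(o["time"],o["tool_pos"],o["ee_rot"],o["width"],o["joint_positions"],o["wrist_force"])
print("tcp px",proj(s,o["tool_pos"]))
E
python3 look2.py
```

```text
['IKError', 'close_job', 'get_obs', 'grip_point_offset', 'masks_of', 'place_of', 'snapshot'] 0.0188
switch_grip [(0.17, [354, 57], [0.481, 0.427])]
ring [(0.79, [243, 261], [0.549, 0.129])]
ring_center [(0.9, [245, 270], [0.557, 0.127])]
plate_top [(0.91, [234, 313], [0.592, 0.052])]
heater [(0.89, [257, 258], [0.582, 0.11]), (0.61, [230, 312], [0.612, -0.005])]
bearing [(0.61, [216, 299], [0.556, 0.053])]
collar [(0.54, [191, 342], [0.573, -0.034]), (0.21, [82, 283], [0.387, -0.06])]
3.9 [0.51258107 0.24505431 0.30485004] [3.14035344e+00 6.37347055e-04 2.27490682e+00] 0.09389561142146774 [ 3.46277259e-01  1.36765917e-01  1.07848887e+00 -1.73727717e-04
  1.92495392e+00 -3.57893995e-01] [-0.06793781  0.03161441  0.49028285]
tcp px [273.32298055 239.26706361]
```

View pics/wrist2.png

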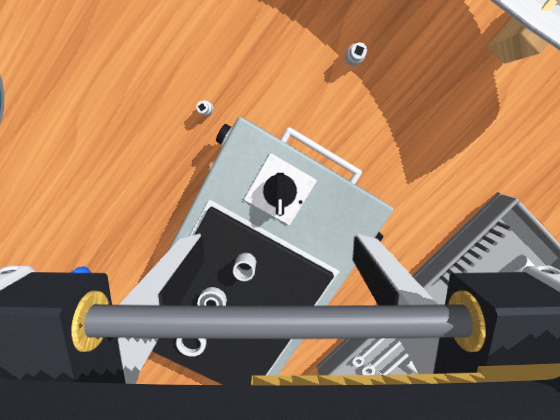

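The wrist view shows the switch skirt at about (279,190) with its white line pointing down the image. The ring is at (244,266) and the deck's left corners are at (240,118) and (392,208).

```bash
cat > fit.py <<'E'
from h import *
from scipy.optimize import least_squares
s=snapshot("wrist")
cv2.imwrite("pics/crop2.png",cv2.resize(cv2.cvtColor(s["pixels"],cv2.COLOR_RGB2BGR)[100:290,180:420],None,fx=3,fy=3,interpolation=cv2.INTER_CUBIC))
obs=[((240,118),(-.13,.2,.075)),((392,208),(.13,.2,.075)),((210,203),(-.105,.071,.09)),((336,272),(.105,.071,.09))]
W=np.array([at_z(s,p,l[2])[:2] for p,l in obs]);print(W.round(4))
def m(v,l): c,n=np.cos(v[2]),np.sin(v[2]); return np.array([v[0]+c*l[0]-n*l[1],v[1]+n*l[0]+c*l[1]])
r=least_squares(lambda v:np.concatenate([m(v,l)-w for (p,l),w in zip(obs,W)]),[.58,.1,.18])
print(r.x,np.degrees(r.x[2]),r.fun.round(4)); print("switch",m(r.x,(-.03,.14)),"plate",m(r.x,(0,-.06)))
print("skirt c",at_z(s,(279,190),.085),"line",at_z(s,(280,199),.115),at_z(s,(281,214),.115))
P=m(r.x,(-.03,.14)); a=r.x[2]-1.05; print("pred line",proj(s,[P[0]+.01*np.cos(a),P[1]+.01*np.sin(a),.115]),proj(s,[P[0]+.027*np.cos(a),P[1]+.027*np.sin(a),.115]))
for z in(.12,): print("ring top",at_z(s,(244,260),z))
E
python3 fit.py
```

```text
[[0.4175 0.279 ]
 [0.6654 0.3241]
 [0.4586 0.1633]
 [0.6651 0.2001]]
[0.57541806 0.10821739 0.17625987] 10.098946743377073 [-0.0052  0.0033  0.0029  0.0038  0.001  -0.0036  0.0012 -0.0036]
switch [0.52133406 0.24078783] plate [0.58593898 0.04914701]
skirt c [0.52087563 0.23896879 0.085     ] line [0.52574883 0.23500418 0.115     ] [0.53994848 0.22036778 0.115     ]
pred line [280.23322119 201.03693356] [280.12533933 213.55320232]
ring top [0.54273869 0.13936715 0.12      ]
```

View pics/crop2.png

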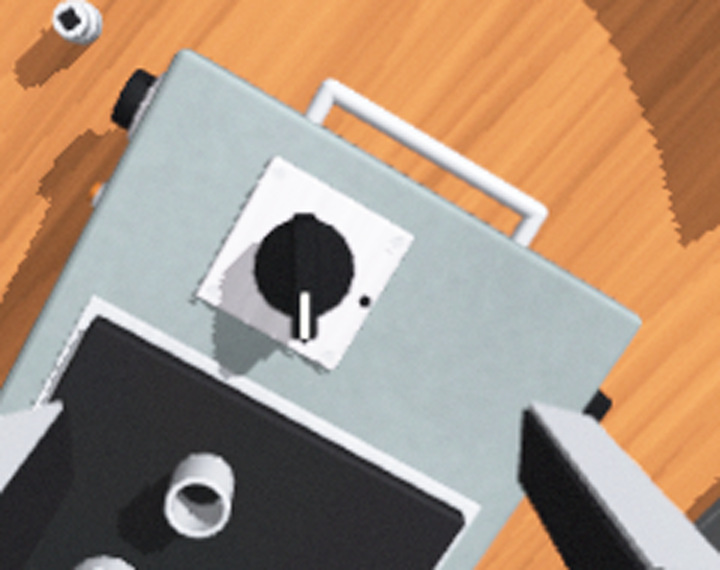

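>>> {"fn": "apply_moves", "kwargs": {"commands": [[0,0,0,0.01,-0.004,-0.04,100],[0,0,0,0.01,-0.004,-0.08,100],[0,0,0,0.01,-0.004,-0.12,100],[0,0,0,0.01,-0.004,-0.15,100],[0,0,0,0.01,-0.004,-0.18,100]]}}

```text
time: 4.45
tool_pos: [0.5222, 0.2417, 0.1226]
ee_rot: [-3.141, 0.0, 2.276]
wrist_force: [1.6, 0.0, -0.1]
width: 0.0942
finger_force: 0.0
```

>>> {"fn": "apply_moves", "kwargs": {"commands": [[0,0,0,0,0,-0.02,80],[0,0,0,0,0,-0.033,60],[0,0,0,0,0,-0.033,30],[0,0,0,0,0,-0.033,0],[0,0,0,0,0,-0.033,0]]}}

```text
time: 4.95
tool_pos: [0.5237, 0.2427, 0.093]
ee_rot: [3.138, 0.001, 2.277]
wrist_force: [0.2, 1.0, -0.3]
width: 0.0575
finger_force: 0.0
```

>>> {"fn": "apply_moves", "kwargs": {"commands": [[0,0,0,0,0,0,0],[0,0,0,0,0,0,0],[0,0,0,0,0,0,0],[0,0,0,0,0,0,0],[0,0,0,0,0,0,0]]}}

```text
time: 5.45
tool_pos: [0.5226, 0.2424, 0.091]
ee_rot: [3.141, 0.0, 2.277]
wrist_force: [0.2, -0.8, 0.4]
width: 0.0173
finger_force: 0.0
```

>>> {"fn": "apply_moves", "kwargs": {"commands": [[0,0,0,0,0,0,0],[0,0,0,0,0,0,0],[0,0,0,0,0,0,0],[0,0,0,0,0,0,0],[0,0,0,0,0,0,0]]}}

```text
time: 5.95
tool_pos: [0.5216, 0.2415, 0.0909]
ee_rot: [-3.139, -0.0, 2.277]
wrist_force: [-3.3, -3.7, 4.1]
width: 0.0112
finger_force: 30.0
```

>>> {"fn": "apply_moves", "kwargs": {"commands": [[0,0,0.1,0,0,0,0],[0,0,0.2,0,0,0,0],[0,0,0.3,0,0,0,0],[0,0,0.4,0,0,0,0],[0,0,0.5,0,0,0,0]]}}

```text
time: 6.45
tool_pos: [0.5217, 0.2415, 0.0909]
ee_rot: [-3.139, -0.001, 2.781]
wrist_force: [-4.1, -4.1, 3.0]
width: 0.0112
finger_force: 30.0
```

>>> {"fn": "apply_moves", "kwargs": {"commands": [[0,0,0.12,0,0,0,0],[0,0,0.24,0,0,0,0],[0,0,0.36,0,0,0,0],[0,0,0.48,0,0,0,0],[0,0,0.56,0,0,0,0]]}}

```text
time: 6.95
tool_pos: [0.5216, 0.2414, 0.0909]
ee_rot: [-3.14, -0.003, -2.943]
wrist_force: [-3.6, -4.0, 2.3]
width: 0.0109
finger_force: 30.1
```

```bash
python3 -c "
from h import *
o=get_obs();print(o['time'],o['ee_rot'],o['wrist_torque'],o['wrist_force'],o['joint_positions'])"
```

```text
6.95 [-3.14026066e+00 -2.60509195e-03 -2.94264499e+00] [-0.65618147  0.77595851 -0.12719917] [-3.57562337 -4.03149714  2.3423895 ] [ 3.35489850e-01  1.79994702e-01  1.45237914e+00 -9.66670469e-04
  1.51198100e+00 -1.43419772e+00]
```

>>> {"fn": "apply_moves", "kwargs": {"commands": [[0,0,0,0,0,0,40],[0,0,0,0,0,0,50],[0,0,0,0,0,0,60],[0,0,0,0,0,0.01,60],[0,0,0,0,0,0.05,60]]}}

```text
time: 7.45
tool_pos: [0.5197, 0.2415, 0.1366]
ee_rot: [-3.14, -0.01, -2.947]
wrist_force: [1.3, -0.3, 0.4]
width: 0.0475
finger_force: 0.0
```

>>> {"fn": "apply_moves", "kwargs": {"commands": [[0,0,0,0,0,0.04,100],[0,0,0,0,0,0.08,100],[0,0,0,0,0,0.12,100],[0,0,0,0,0,0.16,100],[0,0,0,0,0,0.16,100]]}}

```text
time: 7.95
tool_pos: [0.5247, 0.2433, 0.3098]
ee_rot: [3.139, 0.015, -2.946]
wrist_force: [-0.5, -0.1, -0.2]
width: 0.0872
finger_force: 0.0
```

```bash
python3 -c "
from h import *
s=snapshot('wrist'); save(s,'wrist3.png')
o=get_obs();f,R,t=cam(s);c=-R.T@t;print(o['time'],o['tool_pos'],o['ee_rot'],'cam',c,'axis',R[2])
for q,z in dict(switch_grip=.105,ring_center=.105,ring=.09).items(): print(q,[(d['score'],d['pixel'],at_z(s,d['pixel'],z)) for d in place_of('wrist',q)[:1]])
"
```

```text
8.0 [0.52406    0.24302569 0.30613334] [ 3.13997153  0.00953698 -2.94647055] cam [0.45242079 0.22815903 0.50864893] axis [ 0.25690538  0.05367609 -0.96494482]
switch_grip [(0.84, [273.6, 178.8], array([0.52115198, 0.23687866, 0.105     ]))]
ring_center [(0.61, [193.7, 187.7], array([0.55374445, 0.13341778, 0.105     ]))]
ring [(0.67, [7.5, 233.6], array([ 0.68070698, -0.1386391 ,  0.09      ]))]
```

View pics/wrist3.png

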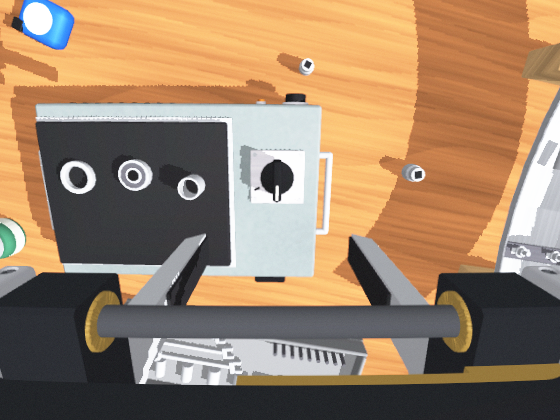

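The switch is off: its line points straight to the rear, at (277,195). The ring is at (191,187). Next I'll travel to the tongs while turning the wrist.

>>> {"fn": "apply_moves", "kwargs": {"commands": [[0,0,-0.69,-0.018,-0.117,0,100],[0,0,-0.69,-0.018,-0.117,0,100],[0,0,-0.69,-0.018,-0.117,0,100],[0,0,-0.69,-0.018,-0.117,0,100],[0,0,-0.69,-0.018,-0.117,0,100]]}}

```text
time: 8.65
tool_pos: [0.5038, 0.1243, 0.2989]
ee_rot: [-3.139, -0.003, 2.64]
wrist_force: [-0.6, 0.4, 0.7]
width: 0.094
finger_force: 0.0
```

>>> {"fn": "apply_moves", "kwargs": {"commands": [[0,0,-0.69,-0.018,-0.117,0,100],[0,0,-0.69,-0.018,-0.117,0,100],[0,0,-0.69,-0.018,-0.117,0,100],[0,0,-0.69,-0.018,-0.117,0,100],[0,0,-0.69,-0.018,-0.117,0,100]]}}

```text
time: 9.15
tool_pos: [0.4857, 0.0075, 0.2988]
ee_rot: [-3.138, -0.002, 1.95]
wrist_force: [-0.5, 0.6, -1.1]
width: 0.094
finger_force: 0.0
```

>>> {"fn": "apply_moves", "kwargs": {"commands": [[0,0,-0.69,-0.018,-0.117,0,100],[0,0,-0.69,-0.018,-0.117,0,100],[0,0,-0.69,-0.018,-0.117,0,100],[0,0,-0.69,-0.018,-0.117,0,100],[0,0,-0.69,-0.018,-0.117,0,100]]}}

```text
time: 9.65
tool_pos: [0.4677, -0.1093, 0.2986]
ee_rot: [-3.137, -0.0, 1.26]
wrist_force: [0.0, 0.5, 0.6]
width: 0.0939
finger_force: 0.0
```

>>> {"fn": "apply_moves", "kwargs": {"commands": [[0,0,-0.69,-0.018,-0.117,0,100],[0,0,-0.69,-0.018,-0.117,0,100],[0,0,-0.69,-0.018,-0.117,0,100],[0,0,-0.69,-0.018,-0.117,0,100],[0,0,-0.69,-0.018,-0.117,0,100]]}}

```text
time: 10.15
tool_pos: [0.4497, -0.2262, 0.2983]
ee_rot: [-3.137, 0.002, 0.57]
wrist_force: [-0.6, 0.2, 0.3]
width: 0.0942
finger_force: 0.0
```

>>> {"fn": "apply_moves", "kwargs": {"commands": [[0,0,-0.67,-0.018,-0.117,0,100],[0,0,-0.67,-0.018,-0.117,0,100],[0,0,-0.67,-0.018,-0.117,0,100],[0,0,-0.67,-0.018,-0.117,0,100],[0,0,-0.67,-0.018,-0.117,0,100]]}}

```text
time: 10.65
tool_pos: [0.4317, -0.3431, 0.298]
ee_rot: [-3.138, 0.004, -0.099]
wrist_force: [0.8, -0.6, 0.5]
width: 0.0943
finger_force: 0.0
```

```bash
python3 -c "
from h import *
s=snapshot('wrist'); save(s,'wrist4.png')
o=get_obs();print(o['time'],o['tool_pos'],o['ee_rot'],o['joint_positions'])
for q,z in dict(tongs=0,tongs_jaws=.011).items(): print(q,[(d['score'],d['pixel'],at_z(s,d['pixel'],z)) for d in place_of('wrist',q)[:1]])
m=masks_of('wrist','tongs')[0]; print(m['score'],m['extent'],m['mask'].sum()); np.save('m.npy',m['mask'])
"
```

```text
10.7 [ 0.43182021 -0.34273883  0.29819681] [-3.13847604  0.00391069 -0.09926198] [-7.73733172e-01  1.01247154e-01  1.13096534e+00 -8.45366445e-06
  1.91438083e+00  8.96328399e-01]
tongs [(0.8, [278.0, 171.8], array([ 0.43751387, -0.34219886,  0.        ]))]
tongs_jaws []Traceback (most recent call last):
  File "<string>", line 6, in <module>
    m=masks_of('wrist','tongs')[0]; print(m['score'],m['extent'],m['mask'].sum()); np.save('m.npy',m['mask'])
      ~~~~~~~~~~~~~~~~~~~~~~~~~^^^
IndexError: list index out of range
```

View pics/wrist4.png

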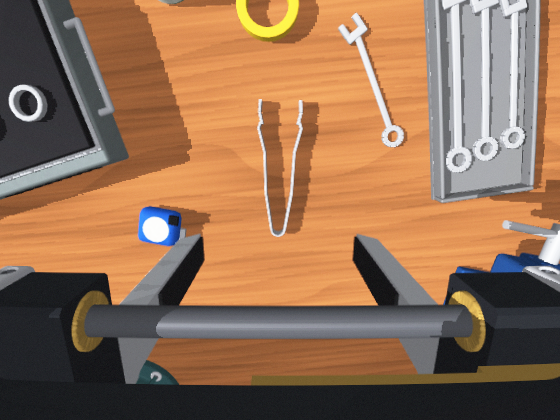

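The tongs are fully visible: jaw ends at (261,100) and (300,101), bow at (278,236). The tape measure at (160,226) is clear of them.

```bash
python3 -c "
from h import *
s=snapshot('wrist'); g=cv2.cvtColor(s['pixels'],cv2.COLOR_RGB2GRAY)
hsv=cv2.cvtColor(s['pixels'],cv2.COLOR_RGB2HSV)
m=((hsv[...,1]<60)&(hsv[...,2]>130)).astype(np.uint8); roi=np.zeros_like(m); roi[95:238,245:315]=1; m&=roi
v,u=np.nonzero(m); P=np.array([at_z(s,(a,b),.021)[:2] for a,b in zip(u,v)])
print(len(P)); o=P[np.argmin(P[:,0])]; print('rear',o,'front',P[:,0].max())
# middle line: per x-slice mid
xs=[];
for x in np.arange(.36,.53,.01):
    k=P[abs(P[:,0]-x)<.004]
    if len(k)>3: a,b=k[:,1].min(),k[:,1].max(); xs.append((x,(a+b)/2,b-a))
xs=np.array(xs);print(xs.round(4)); print(np.polyfit(xs[:,0],xs[:,1],1))
"
```

```text
865
rear [ 0.33484408 -0.33566351] front 0.5505994150948087
[[ 0.36   -0.3346  0.0301]
 [ 0.37   -0.3356  0.0332]
 [ 0.38   -0.3373  0.0379]
 [ 0.39   -0.3383  0.0407]
 [ 0.4    -0.3393  0.0436]
 [ 0.41   -0.3408  0.0455]
 [ 0.42   -0.341   0.0467]
 [ 0.43   -0.3428  0.048 ]
 [ 0.44   -0.3436  0.0479]
 [ 0.45   -0.3444  0.0477]
 [ 0.46   -0.3462  0.049 ]
 [ 0.47   -0.3486  0.052 ]
 [ 0.48   -0.3498  0.0573]
 [ 0.49   -0.35    0.0613]
 [ 0.5    -0.3516  0.0659]
 [ 0.51   -0.3513  0.0671]
 [ 0.52   -0.3531  0.0658]
 [ 0.53   -0.3542  0.0652]]
[-0.11670941 -0.2926401 ]
```

>>> {"fn": "apply_moves", "kwargs": {"commands": [[0,0,-0.017,0.01,-0.001,-0.05,100],[0,0,-0.017,0.01,-0.001,-0.1,100],[0,0,-0.017,0.01,-0.001,-0.15,100],[0,0,-0.017,0.01,-0.001,-0.19,100],[0,0,-0.017,0.01,-0.001,-0.22,100]]}}

```text
time: 11.4
tool_pos: [0.4411, -0.3418, 0.077]
ee_rot: [-3.139, 0.004, -0.109]
wrist_force: [-1.0, -0.1, -0.7]
width: 0.0938
finger_force: 0.0
```

>>> {"fn": "apply_moves", "kwargs": {"commands": [[0,0,0,0,0,-0.02,100],[0,0,0,0,0,-0.04,100],[0,0,0,0,0,-0.055,100],[0,0,0,0,0,-0.06,100],[0,0,0,0,0,-0.06,100]]}}

```text
time: 11.9
tool_pos: [0.4423, -0.3432, 0.0204]
ee_rot: [-3.141, 0.001, -0.11]
wrist_force: [0.2, -0.3, 0.1]
width: 0.0941
finger_force: 0.0
```

```bash
python3 -c "
from h import *
s=snapshot('wrist'); save(s,'wrist5.png')
o=get_obs();print(o['time'],o['tool_pos'],o['ee_rot'],o['wrist_force'])
for q,z in dict(tongs=0,tongs_jaws=.011).items(): print(q,[(d['score'],d['pixel'],at_z(s,d['pixel'],z)) for d in place_of('wrist',q)[:1]])
"
```

```text
11.95 [ 0.4428799  -0.3437837   0.02143113] [ 3.14114375e+00 -4.58476060e-04 -1.09811104e-01] [-0.42582919  0.20205347 -0.55194307]
tongs []
tongs_jaws []
```

View pics/wrist5.png

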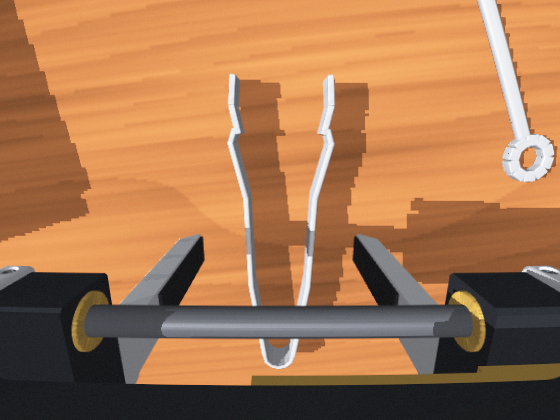

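The tongs lie centred between the open fingers: arms at (249,240) and (312,240), fingertips at (203,237) and (355,237). I'll go down and squeeze to about 42 mm.

>>> {"fn": "apply_moves", "kwargs": {"commands": [[0,0,-0.006,0,0,-0.008,100],[0,0,-0.006,0,0,-0.016,80],[0,0,-0.006,0,0,-0.016,60],[0,0,-0.006,0,0,-0.016,52],[0,0,-0.006,0,0,-0.016,45]]}}

```text
time: 12.55
tool_pos: [0.4427, -0.3437, 0.005]
ee_rot: [3.141, -0.0, -0.116]
wrist_force: [0.2, 0.4, -0.2]
width: 0.0654
finger_force: 0.0
```

>>> {"fn": "apply_moves", "kwargs": {"commands": [[0,0,0,0,0,0,45],[0,0,0,0,0,0,45],[0,0,0,0,0,0,45],[0,0,0,0,0,0,45],[0,0,0,0,0,0,45]]}}

```text
time: 13.05
tool_pos: [0.4426, -0.3436, 0.0051]
ee_rot: [3.141, -0.0, -0.116]
wrist_force: [0.4, -0.8, -0.6]
width: 0.0424
finger_force: 0.0
```

>>> {"fn": "apply_moves", "kwargs": {"commands": [[0,0,0,0,0,0,45],[0,0,0,0,0,0,45],[0,0,0,0,0,0,45],[0,0,0,0,0,0,45],[0,0,0,0,0,0,45]]}}

```text
time: 13.55
tool_pos: [0.4426, -0.3436, 0.005]
ee_rot: [3.142, 0.0, -0.116]
wrist_force: [-0.0, 0.8, 0.8]
width: 0.0424
finger_force: 0.0
```

```bash
python3 -c "
from h import *
s=snapshot('wrist'); cv2.imwrite('pics/w6.png',cv2.resize(cv2.cvtColor(s['pixels'],cv2.COLOR_RGB2BGR)[50:390,150:410],None,fx=1.76,fy=1.76))
"
```

```text
(no output)
```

View pics/w6.png

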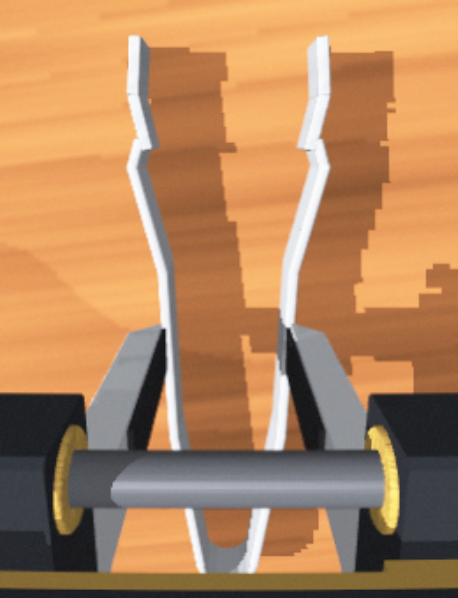

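>>> {"fn": "apply_moves", "kwargs": {"commands": [[0,0,0,0,0,0,43],[0,0,0,0,0,0,43],[0,0,0,0,0,0,43],[0,0,0,0,0,0,43],[0,0,0,0,0,0,43]]}}

```text
time: 14.1
tool_pos: [0.4426, -0.3436, 0.005]
ee_rot: [3.142, 0.0, -0.116]
wrist_force: [-0.2, 0.3, 0.6]
width: 0.0406
finger_force: 0.0
```

```bash
python3 -c "
from h import *
s=snapshot('wrist'); save(s,'w7.png')
o=get_obs();print(o['time'],o['width'],o['finger_force'])
hsv=cv2.cvtColor(s['pixels'],cv2.COLOR_RGB2HSV)
m=((hsv[...,1]<70)&(hsv[...,2]>120)); m[:,:210]=0;m[:,350:]=0
for r in (75,90,140,180,220): 
  u=np.nonzero(m[r])[0]; a,b=at_z(s,(u.min(),r),.022),at_z(s,(u.max(),r),.022); print(r,u.min(),u.max(),a[:2],b[:2],np.linalg.norm(b-a))
"
```

```text
14.15 0.040214725467830184 0.0
75 223 336 [ 0.54823628 -0.32484802] [ 0.5408603 -0.3878048] 0.06338738940770133
90 223 337 [ 0.54032951 -0.32360993] [ 0.53281788 -0.38776201] 0.06459035047962497
140 223 336 [ 0.51284815 -0.31926193] [ 0.50513733 -0.38513321] 0.0663210534573808
180 232 326 [ 0.48879038 -0.32092689] [ 0.48218253 -0.37740333] 0.0568616964538557
220 240 318 [ 0.4632758  -0.32204298] [ 0.45761547 -0.37045836] 0.04874513892254445
```

```bash
python3 -c "
from h import *
from scipy.spatial.transform import Rotation as Ro
s=snapshot('wrist'); o=get_obs(); print(cam(s)[0],o['width'],o['finger_force'],o['tool_pos'])
R=Ro.from_euler('xyz',o['ee_rot']).as_matrix()
im=cv2.cvtColor(s['pixels'],cv2.COLOR_RGB2BGR); im=cv2.resize(im[180:360,190:370],None,fx=3.3,fy=3.3,interpolation=cv2.INTER_CUBIC)
for w,c in((o['width'],(0,0,255)),(.047,(255,0,0))):
  for sg in(-1,1):
    for x in(.008,-.008):
      for z in (0,-.017):
        p=proj(s,o['tool_pos']+R@[x,sg*w/2,z]); print(w,sg,x,z,p.round(1)); cv2.circle(im,tuple(int(a) for a in (p-[190,180])*3.3),2,c,-1)
cv2.imwrite('pics/w8.png',im)
"
```

```text
305.2689870587678 0.04055388449312391 0.0 [ 0.44260428 -0.34364738  0.00502163]
0.04055388449312391 -1 0.008 0 [248.7 227. ]
0.04055388449312391 -1 0.008 -0.017 [246.1 235.2]
0.04055388449312391 -1 -0.008 0 [249.2 248.8]
0.04055388449312391 -1 -0.008 -0.017 [246.8 258.6]
0.04055388449312391 1 0.008 0 [307.7 227. ]
0.04055388449312391 1 0.008 -0.017 [310.2 235.2]
0.04055388449312391 1 -0.008 0 [307.2 248.8]
0.04055388449312391 1 -0.008 -0.017 [309.6 258.6]
0.047 -1 0.008 0 [244. 227.]
0.047 -1 0.008 -0.017 [241.1 235.2]
0.047 -1 -0.008 0 [244.6 248.8]
0.047 -1 -0.008 -0.017 [241.8 258.6]
0.047 1 0.008 0 [312.4 227. ]
0.047 1 0.008 -0.017 [315.3 235.2]
0.047 1 -0.008 0 [311.8 248.8]
0.047 1 -0.008 -0.017 [314.5 258.6]
```

View pics/w8.png

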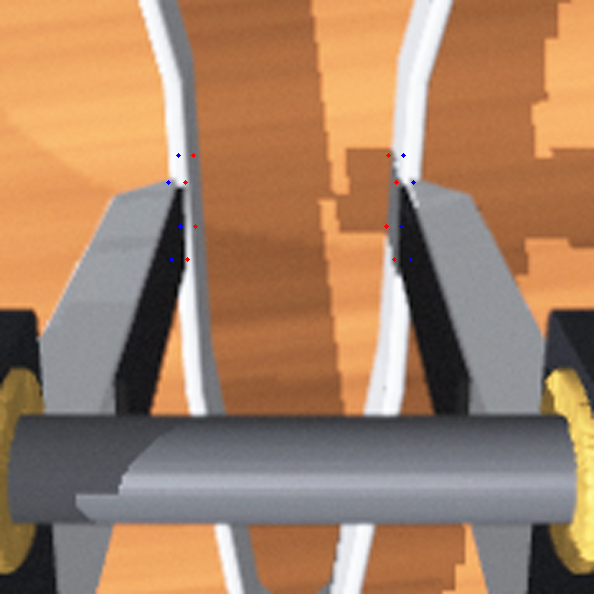

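The fingers look as if they touch the arms, but no squeeze is measured. I'll close a bit more and compare.

>>> {"fn": "apply_moves", "kwargs": {"commands": [[0,0,0,0,0,0,40],[0,0,0,0,0,0,40],[0,0,0,0,0,0,40],[0,0,0,0,0,0,40],[0,0,0,0,0,0,40]]}}

```text
time: 14.7
tool_pos: [0.4426, -0.3436, 0.005]
ee_rot: [3.142, 0.0, -0.116]
wrist_force: [0.2, -0.4, -0.2]
width: 0.0377
finger_force: 0.0
```

```bash
cat > jaw.py <<'E'
from h import *
from scipy.spatial.transform import Rotation as Ro
s=snapshot('wrist'); save(s,'w9.png')
o=get_obs();print(o['time'],o['width'],o['finger_force'],o['tool_pos'],o['ee_rot'],o['wrist_force'])
hsv=cv2.cvtColor(s['pixels'],cv2.COLOR_RGB2HSV)
m=((hsv[...,1]<70)&(hsv[...,2]>120)); m[:,:210]=0;m[:,350:]=0
for r in (80,90,115,140,160,180,200,220): 
  u=np.nonzero(m[r])[0]
  if len(u):
    g=np.nonzero(np.diff(u)>8)[0]; a,b=at_z(s,(u.min(),r),.022),at_z(s,(u.max(),r),.022); print(r,u.min(),u[g],u[g+1],u.max(),a[:2].round(4),(1000*np.linalg.norm(b-a)).round(1))
E
python3 jaw.py
```

```text
14.75 0.03743022774723623 0.0 [ 0.44260251 -0.34358899  0.00497665] [ 3.14155094e+00  4.59425617e-05 -1.16165751e-01] [-0.49184158 -0.52626806  0.0294036 ]
80 223 [229] [325] 336 [ 0.5456 -0.3244] 63.6
90 223 [234] [325] 337 [ 0.5403 -0.3236] 64.6
115 225 [231] [323] 334 [ 0.5267 -0.3226] 62.8
140 223 [231] [325] 336 [ 0.5128 -0.3193] 66.3
160 226 [237] [321] 332 [ 0.5011 -0.3192] 63.1
180 232 [243] [315] 326 [ 0.4888 -0.3209] 56.9
200 238 [248] [310] 320 [ 0.4761 -0.3227] 50.4
220 240 [249] [309] 318 [ 0.4633 -0.322 ] 48.7
```

There is no contact. The fingertips sit about 20 mm or more above the TCP when the fingers are open (they swing), so they are just above the tongs. I'll reopen and go lower while watching the force.

>>> {"fn": "apply_moves", "kwargs": {"commands": [[0,0,0,0,0,0.003,65],[0,0,0,0,0,0.003,65],[0,0,0,0,0,0.003,65],[0,0,0,0,0,0.003,65],[0,0,0,0,0,0.003,65]]}}

```text
time: 15.25
tool_pos: [0.4426, -0.3436, 0.008]
ee_rot: [3.142, 0.0, -0.116]
wrist_force: [0.5, -0.8, 0.4]
width: 0.0608
finger_force: 0.0
```

>>> {"fn": "apply_moves", "kwargs": {"commands": [[0,0,0,0,0,-0.002,65],[0,0,0,0,0,-0.004,65],[0,0,0,0,0,-0.006,65],[0,0,0,0,0,-0.008,65],[0,0,0,0,0,-0.009,65]]}}

```text
time: 15.75
tool_pos: [0.4424, -0.3435, -0.0014]
ee_rot: [-3.141, 0.001, -0.116]
wrist_force: [0.7, 0.6, -0.2]
width: 0.061
finger_force: 0.0
```

```bash
cat > tip.py <<'E'
from h import *
from scipy.spatial.transform import Rotation as Ro
s=snapshot('wrist'); o=get_obs(); print(o['time'],o['tool_pos'],o['width'],o['wrist_force'])
h=cv2.cvtColor(s['pixels'],cv2.COLOR_RGB2HSV)
gray=(h[...,1]<70)|(h[...,2]<50)
for r in range(222,262,3):
    print(r,''.join('#' if g else '.' for g in gray[r,195:365]))
E
python3 tip.py
```

```text
15.8 [ 0.44235197 -0.34341699 -0.0015309 ] 0.061154854939108536 [-0.5591829   0.1195867  -0.23048252]
222 ............................................##########.............................................................##########.............................................
225 .............................................#########.............................................................##########.............................................
228 .............................................##########............................................................##########.............................................
231 .............................................##########............................................................##########.............................................
234 .............................##..............##########............................................................#########...........###................................
237 ...................###############............#########............................................................####
[... 751 characters left out ...]

252 ...###############################.............#########..........................................................#########..........###############################......
255 .#################################.............##########........................................................##########..........#################################....
258 ###################################.............#########........................................................##########.........####################################..
261 ##################################..............#########.......................................................##########...........#####################################
```

>>> {"fn": "apply_moves", "kwargs": {"commands": [[0,0,0,0,0,-0.003,65],[0,0,0,0,0,-0.006,65],[0,0,0,0,0,-0.008,65],[0,0,0,0,0,-0.01,65],[0,0,0,0,0,-0.011,65]]}}

```text
time: 16.3
tool_pos: [0.4425, -0.3435, -0.0123]
ee_rot: [-3.141, 0.0, -0.116]
wrist_force: [-0.5, 0.9, 0.6]
width: 0.0613
finger_force: 0.0
```

>>> {"fn": "apply_moves", "kwargs": {"commands": [[0,0,0,0,0,0,60],[0,0,0,0,0,0,52],[0,0,0,0,0,0,45],[0,0,0,0,0,0,45],[0,0,0,0,0,0,45]]}}

```text
time: 16.8
tool_pos: [0.4427, -0.3436, -0.0119]
ee_rot: [3.142, -0.0, -0.116]
wrist_force: [0.5, 0.5, -0.3]
width: 0.0423
finger_force: 8.3
```

```bash
python3 jaw.py
```

```text
16.85 0.04270518824171316 8.31417202949524 [ 0.44272073 -0.34359195 -0.01186104] [ 3.14153742e+00 -2.38160382e-04 -1.16138244e-01] [-0.58119318  0.01909766  0.01005469]
80 225 [231] [319] 331 [ 0.5427 -0.328 ] 54.2
90 224 [231] [320] 332 [ 0.538  -0.3267] 55.5
115 226 [238] [318] 329 [ 0.5256 -0.3258] 53.9
140 224 [235] [321] 332 [ 0.513  -0.3228] 57.5
160 226 [238] [318] 330 [ 0.5024 -0.3222] 56.2
180 231 [243] [313] 325 [ 0.4913 -0.3232] 51.6
200 237 [248] [308] 319 [ 0.4798 -0.3248] 45.8
220 240 [246] [306] 315 [ 0.4681 -0.3248] 42.5
```

The grip is real now: 8.3 N, and the jaws have narrowed to about 57 mm outside. Lifting.

>>> {"fn": "apply_moves", "kwargs": {"commands": [[0,0,0,0,0,0.005,45],[0,0,0,0,0,0.015,45],[0,0,0,0,0,0.03,45],[0,0,0,0,0,0.045,45],[0,0,0,0,0,0.06,45]]}}

```text
time: 17.35
tool_pos: [0.443, -0.344, 0.0502]
ee_rot: [3.14, -0.001, -0.116]
wrist_force: [-0.3, 0.4, -1.6]
width: 0.0421
finger_force: 7.9
```

>>> {"fn": "apply_moves", "kwargs": {"commands": [[0,0,0,0,0,0.03,45],[0,0,0,0,0,0.06,45],[0,0,0,0,0,0.09,45],[0,0,0,0,0,0.12,45],[0,0,0,0,0,0.14,45]]}}

```text
time: 17.85
tool_pos: [0.4433, -0.3443, 0.1925]
ee_rot: [3.138, -0.004, -0.116]
wrist_force: [0.6, 0.3, -0.6]
width: 0.0423
finger_force: 7.9
```

```bash
python3 - <<'E'
from h import *
s=snapshot('wrist'); save(s,'w10.png')
o=get_obs();print(o['time'],o['width'],o['finger_force'],o['tool_pos'],o['ee_rot'],o['wrist_force'])
z=o['tool_pos'][2]+.034
hsv=cv2.cvtColor(s['pixels'],cv2.COLOR_RGB2HSV)
m=((hsv[...,1]<70)&(hsv[...,2]>120)); m[:,:210]=0;m[:,350:]=0
for r in (60,80,90,115,140,160,180,200): 
  u=np.nonzero(m[r])[0]
  if len(u):
    g=np.nonzero(np.diff(u)>8)[0]; a,b=at_z(s,(u.min(),r),z),at_z(s,(u.max(),r),z); print(r,u.min(),u[g],u[g+1],u.max(),(1000*np.linalg.norm(b-a)).round(1))
E
```

```text
17.9 0.042232262091510674 7.858514338731766 [ 0.44441522 -0.34533404  0.19590982] [ 3.13477196 -0.00891741 -0.1161106 ] [2.28930229 0.64382432 0.8826414 ]
80 225 [232] [319] 331 53.1
90 224 [231] [320] 332 54.5
115 227 [238] [318] 329 52.3
140 224 [230] [321] 332 56.4
160 226 [232] [318] 330 55.1
180 231 [238] [313] 324 50.0
200 237 [248] [308] 319 44.8
```

>>> {"fn": "apply_moves", "kwargs": {"commands": [[0,0,0.01,0.001,0.015,0,45],[0,0,0.024,0.002,0.035,0,45],[0,0,0.04,0.003,0.06,0,45],[0,0,0.057,0.004,0.087,0,45],[0,0,0.074,0.0055,0.115,0,45]]}}

```text
time: 18.4
tool_pos: [0.4469, -0.2253, 0.1858]
ee_rot: [-3.139, 0.003, -0.04]
wrist_force: [-0.4, -0.2, -0.4]
width: 0.0426
finger_force: 7.9
```

>>> {"fn": "apply_moves", "kwargs": {"commands": [[0,0,0.015,0.001,0.025,0,45],[0,0,0.03,0.002,0.05,0,45],[0,0,0.045,0.003,0.075,0,45],[0,0,0.06,0.004,0.1,0,45],[0,0,0.074,0.0055,0.125,0,45]]}}

```text
time: 18.9
tool_pos: [0.4518, -0.1005, 0.1859]
ee_rot: [-3.14, 0.004, 0.034]
wrist_force: [0.7, -0.2, -1.3]
width: 0.0425
finger_force: 7.9
```

>>> {"fn": "apply_moves", "kwargs": {"commands": [[0,0,0.015,0.001,0.025,0,45],[0,0,0.03,0.002,0.05,0,45],[0,0,0.045,0.003,0.075,0,45],[0,0,0.06,0.004,0.1,0,45],[0,0,0.074,0.0055,0.122,0,45]]}}

```text
time: 19.4
tool_pos: [0.4568, 0.0211, 0.1859]
ee_rot: [-3.14, 0.004, 0.109]
wrist_force: [0.4, -1.0, -1.2]
width: 0.0421
finger_force: 7.9
```

>>> {"fn": "apply_moves", "kwargs": {"commands": [[0,0,0.015,0.001,0.025,0,45],[0,0,0.035,0.003,0.05,0,45],[0,0,0.055,0.004,0.075,0,45],[0,0,0.072,0.0055,0.095,0,45],[0,0,0.072,0.0055,0.095,0,45]]}}

```text
time: 19.9
tool_pos: [0.4622, 0.1164, 0.1859]
ee_rot: [-3.14, 0.004, 0.183]
wrist_force: [0.1, -0.1, -1.8]
width: 0.0426
finger_force: 7.9
```

```bash
cat > l11.py <<'E'
from h import *
s=snapshot('wrist'); save(s,'w11.png')
o=get_obs();tp=o['tool_pos'];print(o['time'],o['width'],o['finger_force'],tp,o['ee_rot'],o['wrist_force'])
y=o['ee_rot'][2]
J=np.array([tp[0]+.09*np.cos(y),tp[1]+.09*np.sin(y)]);print('jaws',J,proj(s,[*J,tp[2]+.023]))
for q,z in dict(ring_center=.105,ring=.09,tongs_jaws=tp[2]+.023,bearing=.09,collar=.09).items(): print(q,[(round(d['score'],2),d['pixel'],at_z(s,d['pixel'],z).round(4)) for d in place_of('wrist',q)[:2]])
for d in masks_of('wrist','ring')[:2]:
    e=d['extent'];print('mask',round(d['score'],2),e,int(d['mask'].sum()))
# model prediction of ring silhouette centre for fit
ms=masks_of('wrist','ring')
if ms:
    from scipy.optimize import least_squares
    M=ms[0]['mask'].astype(np.uint8); e=ms[0]['extent']
    t=np.linspace(0,2*np.pi,40)
    def ext(c):
        p=np.array([proj(s,[c[0]+.015*np.cos(a),c[1]+.015*np.sin(a),z]) for a in t for z in(.09,.12)]); return np.r_[p.min(0),p.max(0)]
    r=least_squares(lambda c:ext(c)-np.array(e),[.553,.129],diff_step=1e-3); print('ring fit',r.x,r.fun)
    c,n=np.cos(y),np.sin(y); d=r.x-J; print('fwd,left',c*d[0]+n*d[1],-n*d[0]+c*d[1])
E
python3 l11.py
```

```text
19.95 0.04223149652337104 7.85809189081192 [0.46247104 0.11487683 0.18615212] [-3.1414889   0.00387011  0.1814416 ] [ 0.09072787 -0.73024975 -1.83910673]
jaws [0.55099365 0.13111712] [280.63222579  97.4834064 ]
ring_center [(0.66, [281.3, 105.4], array([0.5547, 0.1306, 0.105 ]))]
ring [(0.74, [279.6, 105.9], array([0.555 , 0.1321, 0.09  ]))]
tongs_jaws []
bearing [(0.68, [371.2, 125.6], array([0.5536, 0.0443, 0.09  ])), (0.43, [450.2, 121.6], array([ 0.5714, -0.0287,  0.09  ]))]
collar [(0.95, [448.7, 124.6], array([ 0.5685, -0.0281,  0.09  ]))]
mask 0.61 [264.4, 89.5, 297.8, 128.9] 443
ring fit [0.55045617 0.1300568 ] [-1.29261903  0.81083863  1.29320807 -0.91135857]
fwd,left -0.0007199908224637009 -0.0009459291770434837
```

View pics/w11.png

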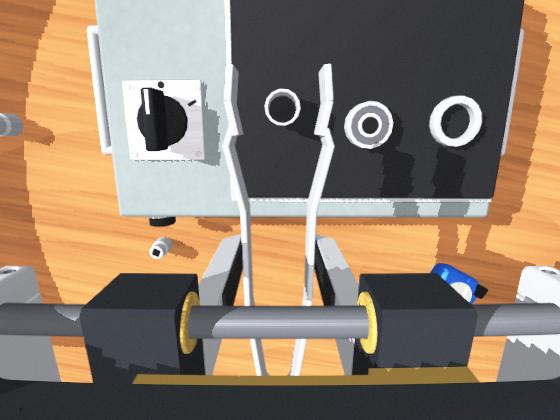

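The last picture shows the ring at (282,106), midway between the open jaws at columns 235 and 322. The bearing at (369,124) is clear. Descending partway, then rechecking.

>>> {"fn": "apply_moves", "kwargs": {"commands": [[0,0,0,0.001,-0.001,-0.01,45],[0,0,0,0.001,-0.001,-0.025,45],[0,0,0,0.001,-0.001,-0.04,45],[0,0,0,0.001,-0.001,-0.055,45],[0,0,0,0.001,-0.001,-0.06,45]]}}

```text
time: 20.8
tool_pos: [0.4637, 0.112, 0.1246]
ee_rot: [-3.141, 0.006, 0.177]
wrist_force: [-0.5, 0.9, -1.7]
width: 0.0426
finger_force: 7.9
```

```bash
python3 l11.py; python3 - <<'E'
from h import *
s=snapshot('wrist')
h=cv2.cvtColor(s['pixels'],cv2.COLOR_RGB2HSV)
m=(h[...,2]>120)&(h[...,1]<70)
for r in range(56,160,5): print(r,''.join('#' if g else '.' for g in m[r,205:355]))
E
```

```text
20.85 0.04245753503475163 7.858029305934906 [0.4637831  0.11200707 0.1247478 ] [-3.14132881  0.00544405  0.17747742] [-0.09879597 -0.49727655 -1.32618241]
jaws [0.5523694  0.12789632] [277.5848234   97.38474716]
ring_center [(0.71, [275.6, 101.7], array([0.5534, 0.1296, 0.105 ]))]
ring [(0.84, [273.6, 103.5], array([0.5531, 0.1311, 0.09  ]))]
tongs_jaws []
bearing [(0.86, [384.4, 122.3], array([0.5548, 0.0478, 0.09  ]))]
collar [(0.7, [487.7, 121.0], array([ 0.5704, -0.0293,  0.09  ]))]
mask 0.82 [250.7, 77.8, 295.5, 127.5] 817
ring fit [0.55114582 0.13063965] [-1.11732661  0.12855532  1.1170616  -0.11348118]
fwd,left -0.0007200335249745309 0.00291626127986642
56 #########.............................................................................................................................................
61 #########.............................................................................................................................................
66 #########...........#########........................................................................................###
[... 2114 characters left out ...]
..............................................###########.......................
141 ############......###########.......................................................................................############......................
146 #############....############........................................................................................#############....................
151 #############.....#############....................................................................................#############......................
156 #############.......############..................................................................................#############.......................
```

>>> {"fn": "apply_moves", "kwargs": {"commands": [[0,0,0,-0.001,0.0025,0,45],[0,0,0,-0.001,0.0025,-0.008,45],[0,0,0,-0.001,0.0025,-0.016,45],[0,0,0,-0.001,0.0025,-0.023,45],[0,0,0,-0.001,0.0025,-0.028,45]]}}

```text
time: 21.75
tool_pos: [0.4639, 0.1148, 0.0986]
ee_rot: [-3.142, 0.002, 0.178]
wrist_force: [-0.7, -0.7, -0.8]
width: 0.0424
finger_force: 7.9
```

```bash
python3 l11.py; python3 - <<'E'
from h import *
s=snapshot('wrist')
h=cv2.cvtColor(s['pixels'],cv2.COLOR_RGB2HSV)
m=(h[...,2]>120)&(h[...,1]<70)
for r in range(66,140,5): print(r,''.join('#' if g else '.' for g in m[r,205:355]))
E
```

```text
21.8 0.042780536202816875 7.858031988143921 [0.46346445 0.11471047 0.09787897] [-3.14151144  0.00323622  0.17776726] [-0.8581493   0.09778984 -1.44850303]
jaws [0.55204613 0.13062539] [277.64722447  98.47658948]
ring_center []
ring []
tongs_jaws []
bearing [(0.57, [400.6, 124.1], array([0.5538, 0.0481, 0.09  ])), (0.36, [411.0, 70.4], array([0.5874, 0.0503, 0.09  ]))]
collar [(0.86, [515.8, 121.0], array([ 0.5707, -0.0289,  0.09  ]))]
mask 0.76 [251.1, 67.8, 306.5, 129.1] 1183
ring fit [0.55225737 0.13000062] [ 0.7205735   1.80856196 -0.72066305 -2.30636663]
fwd,left 9.742295499460178e-05 -0.000652277324696208
66 ####.................########........................................................................................##########.......................
71 #####...............########......................................................................................#############.......................
76 #####...............########..................................#########################...........................#############.......................
81 #####............
[... 1135 characters left out ...]
....................######................#############.........................
121 #######................###########........................#########................#########...................#############..........................
126 #######.................##########.#..............................#################...........................#############...........................
131 #######..............#############..#........................................................................################.........................
136 ########............########.......................................................................................#..#########.......................
```

>>> {"fn": "apply_moves", "kwargs": {"commands": [[0,0,0,0,-0.001,-0.004,45],[0,0,0,0,-0.001,-0.008,45],[0,0,0,0,-0.001,-0.012,45],[0,0,0,0,-0.001,-0.014,45],[0,0,0,0,-0.001,-0.014,45]]}}

```text
time: 22.7
tool_pos: [0.4642, 0.1138, 0.0853]
ee_rot: [3.142, 0.001, 0.178]
wrist_force: [-0.0, -0.1, -1.8]
width: 0.0426
finger_force: 7.9
```

>>> {"fn": "apply_moves", "kwargs": {"commands": [[0,0,0,0,0,0,42],[0,0,0,0,0,0,39],[0,0,0,0,0,0,37],[0,0,0,0,0,0,35],[0,0,0,0,0,0,33]]}}

```text
time: 23.2
tool_pos: [0.4647, 0.1139, 0.0861]
ee_rot: [3.142, -0.0, 0.178]
wrist_force: [0.1, 0.0, -0.6]
width: 0.0323
finger_force: 30.0
```

>>> {"fn": "apply_moves", "kwargs": {"commands": [[0,0,0,0,0,0,25],[0,0,0,0,0,0,25],[0,0,0,0,0,0,25],[0,0,0,0,0,0.003,25],[0,0,0,0,0,0.008,25]]}}

```text
time: 23.7
tool_pos: [0.4641, 0.1138, 0.0937]
ee_rot: [3.142, 0.001, 0.178]
wrist_force: [-0.6, -0.1, -1.1]
width: 0.0322
finger_force: 30.0
```

>>> {"fn": "apply_moves", "kwargs": {"commands": [[0,0,0,0,0,0.01,25],[0,0,0,0,0,0.02,25],[0,0,0,0,0,0.03,25],[0,0,0,0,0,0.04,25],[0,0,0,0,0,0.05,25]]}}

```text
time: 24.2
tool_pos: [0.4648, 0.1139, 0.1453]
ee_rot: [3.141, -0.001, 0.178]
wrist_force: [-0.7, 0.4, -1.7]
width: 0.0322
finger_force: 30.0
```

>>> {"fn": "apply_moves", "kwargs": {"commands": [[0,0,0,0,0,0.01,25],[0,0,0,0,0,0.02,25],[0,0,0,0,0,0.03,25],[0,0,0,0,0,0.037,25],[0,0,0,0,0,0.04,25]]}}

```text
time: 24.7
tool_pos: [0.465, 0.1139, 0.1851]
ee_rot: [3.141, -0.001, 0.178]
wrist_force: [0.0, -0.8, -1.4]
width: 0.0322
finger_force: 30.0
```

>>> {"fn": "apply_moves", "kwargs": {"commands": [[0,0,0,0,0,0.008,25],[0,0,0,0,0,0.012,25],[0,0,0,0,0,0.012,25],[0,0,0,0,0,0.012,25],[0,0,0,0,0,0.012,25]]}}

```text
time: 25.2
tool_pos: [0.4643, 0.1138, 0.1955]
ee_rot: [3.142, 0.001, 0.178]
wrist_force: [-0.1, -0.6, -1.5]
width: 0.0323
finger_force: 30.0
```

```bash
python3 - <<'E'
from h import *
s=snapshot('wrist'); o=get_obs(); print(o['time'],o['tool_pos'],o['width'],o['finger_force'],o['wrist_force'],np.abs(o['qvel']).max())
h=cv2.cvtColor(s['pixels'],cv2.COLOR_RGB2HSV)
m=(h[...,2]>120)&(h[...,1]<70)
for r in range(66,140,5): print(r,''.join('#' if g else '.' for g in m[r,205:355]))
s2=snapshot('scene')
for n,S in(('wrist',s),('scene',s2)):
  for q in('ring_center','tongs_jaws','bearing','collar'): print(n,q,[(round(d['score'],2),d['pixel']) for d in place_of(n,q)[:2]])
t=o['tool_pos'];y=o['ee_rot'][2];J=[t[0]+.09*np.cos(y),t[1]+.09*np.sin(y),t[2]+.023];print('expected',proj(s,J),proj(s2,J))
E
```

```text
25.25 [0.46434624 0.11385028 0.19553918] 0.03224446763519293 29.97502774000168 [-0.41901069  0.0465654  -1.48740883] 0.0018476479919235474
66 ########################................#########..................................................#########..........................................
71 ########################...............#########.#........##############################........############..........................................
76 #########################..............###########...#########################################..#############.........................................
81 #########################.............###############################......##################################.........................................
86 #########################.............######################...........................#######################........................................
91 #########################............###################...................................###################........................................
96 #########################.........
[... 1025 characters left out ...]
....#################
131 ###########################..........##############.............................................##############.......................#################
136 ###########################........###########........................................................##########.......................###############
wrist ring_center []
wrist tongs_jaws []
wrist bearing [(0.91, [360.4, 126.1])]
wrist collar [(0.93, [442.9, 124.3])]
scene ring_center [(0.75, [336.3, 182.6])]
scene tongs_jaws [(0.68, [336.5, 184.9])]
scene bearing [(0.51, [299.0, 214.2]), (0.16, [336.4, 184.6])]
scene collar [(0.71, [267.8, 211.2])]
expected [277.63677608  97.47049311] [335.88611689 181.79027884]
```

```bash
python3 -c "
from bench import *
print(close_job())"
```

```text
the job is handed in; nothing more can be done
None
```

The job is handed in with no verdict returned: the switch is off, and the ring is held at rest in the squeezed tongs about 11 cm above the plate, with no other parts seen moved.

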